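# Lock the light cap into the colorimeter and hold it home

## Robot

A 6-joint arm with a two-finger parallel gripper is mounted at the origin on the work surface. World frame = base frame: x ahead of the robot, y to its left, z up, the work surface at z = 0. Lengths are in m, angles in rad, forces in N, time in s.
With the tool pointing down it reaches from about 0.35 to 0.975 m from the base axis. Payload 4.9 kg.
Tool frame: the origin (TCP) lies midway between the tips of the shut fingers; the grasp point (between the pads) lies 19 mm behind it; z points along the fingers, x is the direction in which the jaws open and shut, and the axes are right-handed (so a half turn about z gives the same grasp; the last joint's range is limited). The gripper opens to 85 mm and grips with 20 to 120 N. Pads are 22 mm wide; open, the fingers measure 114 mm over their backs; the gripper's body (76 mm by 85 mm) begins 54 mm behind the grasp point. The pads swing forward as they close: fully open they stand 13 mm farther back than shut.
Start: joints at [-0.119, 0.053, 1.613, -0, 1.476, -0.119], TCP at [0.625, 0, 0.206] pointing down, gripper open.
Joint ranges: [-3.01, 3.01], [-1.01, 2.22], [0.06, 2.58], [-1.02, 4.17], [0.09, 2.62], [-3.14, 3.14]. Speed limits (rad/s): [2.57, 2.57, 3.14, 3.14, 3.14, 3.14].

## Interface

Orientations are given as a rotation vector (axis times angle).
In Python, from station import ctrl gives the robot as it stands.
- The arm moves only by the tool step_arm, never from a script. Its argument "increments" is text: rows parted by semicolons, each of 6 numbers parted by spaces: the shift along the tool's x, y, z as a fraction of full scale, then the turn, a rotation vector about the tool's x, y, z as a fraction of full scale. In form: x y z rx ry rz; .... A call has 1 to 12 rows; each row shifts and turns the commanded pose from where the row before left it, along the tool's axes as they then stand; what a row does not reach is not made up. Full scale, the value 1, is 0.025 m for a shift and 0.1 rad for a turn. A row lasts 1/12 s, in which the tool goes at most 41.7 mm and 7.16 degrees, less where a joint would pass 70% of its speed; a pose out of reach is approached as far as the arm can. A call with a number of a shift or a turn outside -1 to 1 is refused whole. A call with a gripper value outside its range is refused whole. "fingers" is the opening, from -1 (shut) to 1 (fully open), so that 0 is half open, set as the call begins (left out, the last holds). The fingers move at their own pace and stop on an object; "newtons" is the grip in N (left out, the last holds). Time passes only in rows, so rows that do not move let the fingers close. It gives the time, the measured TCP pose, the force and the opening at its end, in the units of the state.
- ctrl.get_obs(): the state, without advancing time (a new reading comes with each control period).
- ctrl.get_image(name): name is "scene" or "side" or "wrist"; returns a dict with "pixels" (480x640x3 uint8, red, green, blue), "intrinsics" (3x3 intrinsics, pixels), "eye" and "orientation" of the camera in the world. Camera axes: x right, y down, z forward; pixel columns grow to the right and rows downward; lengths in m; the calibration is good to about 2 mm. The wrist camera is an equidistant fisheye: a pixel r from the principal point sees the ray r / f radians off the axis. A picture is of the moment at which its call begins. There is no depth.
- ctrl.finish_job(): hands the job in, once; it reports no verdict.
The state is a dict: "t": time; "q": joint angles; "dq": joint speeds; "effort": joint torques, N m; "tool_pos": TCP position; "tool_rot": TCP orientation; "contact_force": force on the tool from outside, world axes, zero at the start; "wrist_torque": the same for the moment, N m; "opening": finger opening in m.
Only numpy, scipy, OpenCV 4.12 (cv2) and the standard library are available. Lean on these libraries where they do the work, as an engineer would, in place of code of your own. Each camera call takes 0.05 s, during which the arm holds its last target.

## Task

Fit the light cap with the flat wing grip (not the blank with the round knob) into the metal collar of the white colorimeter: set its two pins into the two notches, push it in against the spring, and turn it a quarter turn clockwise (seen from above) to the stop. The meter only reads while the cap is pressed home, so finish while still gripping the wing and holding the cap turned and pressed down flush on the collar; do not let go. Leave everything else on the bench where it stands.

Things in the scene. Friction and masses are not known exactly. Their poses are not given: they have to be found in the camera images.
- cap: Light cap, black plastic, loose, upright on the bench, 62 mm tall, about 0.11 kg. Origin: centre of the foot's underside; z up, x along wing and pins. Foot 32 mm diameter to z = 22 mm, bevelled below; flange 48 mm diameter, z 22 to 28; wing grip on top 46 mm long (x), 12 mm thick (y), z 28 to 62. A half turn about z changes nothing.
- cap_pins (a point): Point on the cap's axis level with its two steel pins, 8 mm above the foot's underside; axes as cap. The pins are 6 mm in diameter and stand out of the foot along +x and -x, in line with the wing, tips 23.5 mm from the axis.
- meter: White colorimeter, housing 170 x 200 x 55 mm (x, y, z), fixed to the bench. Origin: centre of its underside. The aluminium collar stands on its top, axis at x = 20 mm, outside diameter 66 mm, rim 85 mm above the bench.
- collar (a point): Centre of the collar's mouth, level with its flat rim; z up, x along the line through the two notches. The inward lip is 6 mm thick with a 35 mm opening; its notches on +x and -x are 11 mm wide and reach to 24.5 mm from the axis. Fully home, the cap's flange lies on the rim and the cap's origin is 22 mm below this point.
- lip_under (a point): Centre of the lip's underside, 6 mm below the rim. Below it a room 49 mm in diameter, 24 mm deep. With its pins under the lip (cap origin 17 mm or more below the rim) the cap turns clockwise seen from above, to a stop about 4 degrees past the quarter turn; anticlockwise is blocked. Let go, the spring lifts the turned cap about 5 mm, pins against the lip.
- plunger (a joint): Travel (m) of the spring plunger in the middle of the collar, an 18 mm steel disc that the cap's foot pushes straight down: 0 up (its top 9 mm below the rim), 0.013 with the cap fully home, hard limit 0.016. It pushes back with about 4 N at first and 9 N at home.
- blank: Bystander: a blank cap with the same black foot and flange but no pins and a round knob 28 mm in diameter and 24 mm tall instead of the wing; stands upright on the bench, 52 mm tall. Origin: centre of its underside.
- timer: Bystander: flat grey bench timer, 62 x 50 x 18 mm, lying on the bench. Origin: centre of its underside.
- vial: Bystander: small amber glass vial, 26 mm in diameter, 50 mm tall, standing. Origin: centre of its underside.
Mind the look-alikes: they are no part of the job. Leave any blue look-alike of the cap alone.

How it is judged:
By the outcome, as a careful person would: the job done as asked, in the order asked, and still so for the second after the job is handed in, while the arm keeps its last pose, push and grip.
It also fails if it takes over 43 s, if anything falls off the work surface, if the arm or the gripper's body presses on something with over 40 N, if the wrist force passes 120 N, or if a joint passes its speed limit or range.

## Working session

There is one attempt and no reset: what is moved stays moved. The work goes in short steps, Python scripts to look and compute and a tool call to move; the robot and the scene stay as the last step left them, time stands still between calls to the robot, and variables do not carry over. Pictures are saved under pics/ and viewed, and the job is handed in when it is done.

Besides the shell and the picture viewer there is one more tool, called after ">>>" by a JSON object that holds its "op" and its "data", one argument or row to a line. step_arm: Moves the arm, as the interface text tells. Shift numbers are shares of 0.025 m and turn numbers shares of 0.1 rad, none past 1 either way. Its arguments: {"type":"object","properties":{"increments":{"type":"string"},"fingers":{"type":"number"},"newtons":{"type":"number"}},"required":["increments"]}

```bash
mkdir -p pics; ls; python3 - <<'E'
from station import ctrl
import cv2,numpy as np
o=ctrl.get_obs(); print({k:np.round(v,4) for k,v in o.items()})
for n in ["scene","side","wrist"]:
    d=ctrl.get_image(n); cv2.imwrite(f"pics/{n}0.png",d["pixels"][:,:,::-1])
    np.savez(f"pics/{n}0.npz",**d)
    print(n,np.round(d["intrinsics"],1).tolist(),np.round(d["eye"],4),np.round(d["orientation"],4).tolist())
E
```

```text
pics
{'t': np.float64(0.0), 'q': array([-0.119 ,  0.0533,  1.6143,  0.    ,  1.476 , -0.119 ]), 'dq': array([-0.0004, -0.0013,  0.0002, -0.0011, -0.0025, -0.0007]), 'effort': array([ 3.00000e-04, -3.93670e+01, -3.70176e+01, -2.00000e-04,
        6.90000e-03, -0.00000e+00]), 'tool_pos': array([6.243e-01, 1.000e-04, 2.048e-01]), 'tool_rot': array([-3.1414e+00,  1.0000e-04,  3.1000e-03]), 'contact_force': array([0.0116, 0.7328, 0.0919]), 'wrist_torque': array([ 0.0025, -0.0197, -0.0427]), 'opening': np.float64(0.0854)}
scene [[561.8, 0.0, 320.4], [0.0, 561.8, 237.2], [0.0, 0.0, 1.0]] [1.1128 0.1125 0.8332] [-1.7423, -1.9851, 0.6546]
side [[475.9, 0.0, 324.3], [0.0, 475.9, 235.5], [0.0, 0.0, 1.0]] [ 0.1652 -0.4796  0.7129] [-2.2345, 0.6885, -0.3086]
wrist [[371.6, 0.0, 321.4], [0.0, 371.6, 237.2], [0.0, 0.0, 1.0]] [0.6253 0.0719 0.3718] [2.8574, -0.0008, -0.002]
```

View pics/scene0.png

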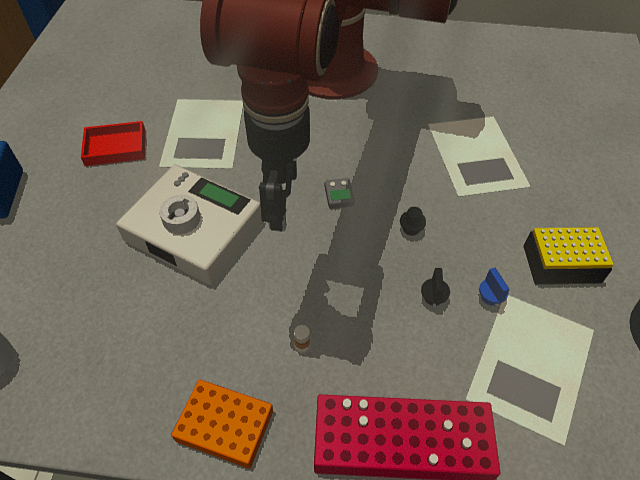

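View pics/side0.png

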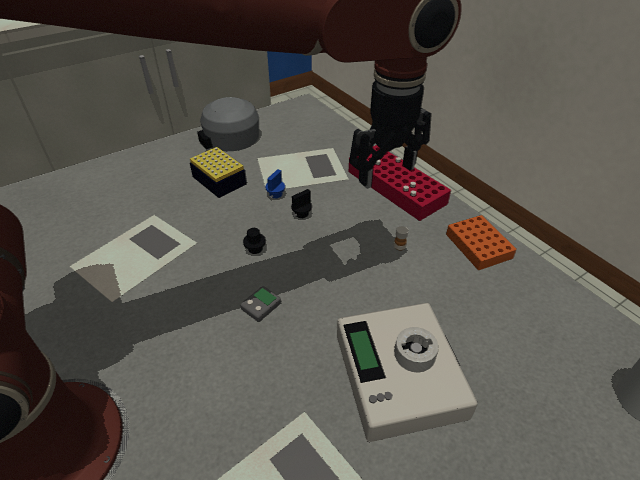

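View pics/wrist0.png

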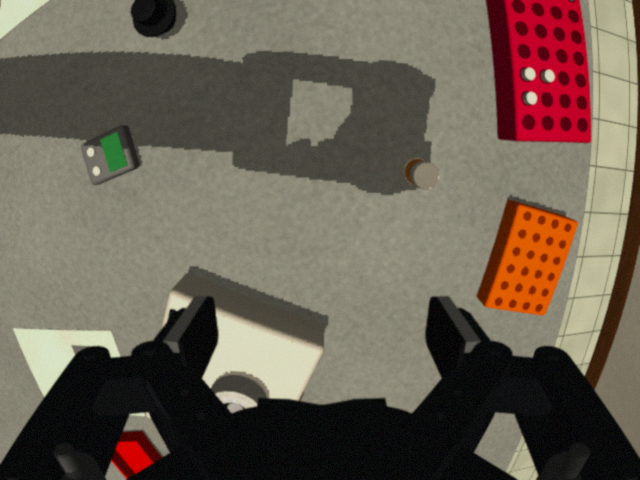

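Scene-image candidates are the black cap with wing at (435,287), the black knob blank at (413,221) and the blue look-alike at (494,288). By the description I choose (435,287), and I'll check it in a crop.

```bash
python3 - <<'E'
import cv2,numpy as np
s=cv2.imread("pics/scene0.png"); d=cv2.imread("pics/side0.png")
def c(i,x,y,w,h): return cv2.resize(i[y:y+h,x:x+w],(400,300),interpolation=cv2.INTER_CUBIC)
cv2.imwrite("pics/crop0.png",np.vstack([np.hstack([c(s,405,260,60,45),c(d,272,180,60,45)]),np.hstack([c(s,140,180,80,60),c(d,376,315,80,60)])]))
E
```

```text
(no output)
```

View pics/crop0.png

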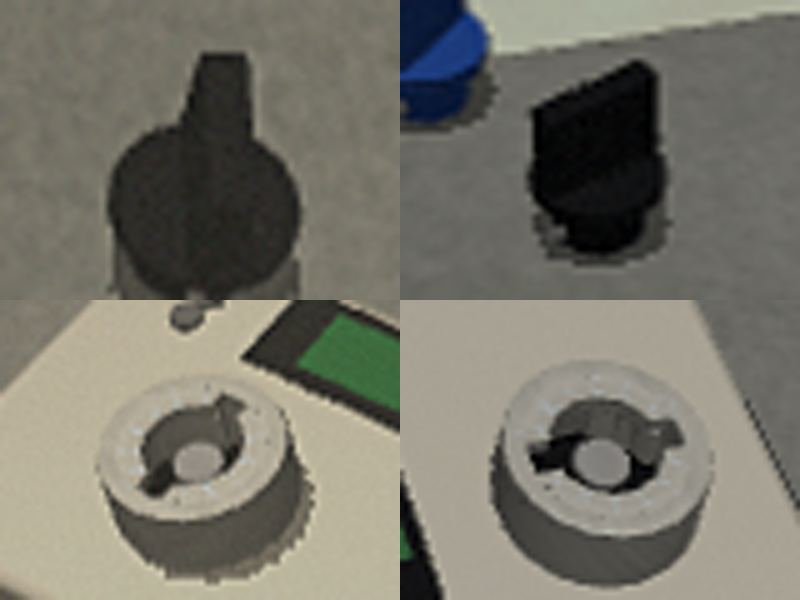

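```bash
cat > h.py <<'E'
import numpy as np,cv2
from scipy.spatial.transform import Rotation as R
def load(n): return dict(np.load(f"pics/{n}.npz"))
def rot(d):
    o=np.asarray(d["orientation"]); return R.from_rotvec(o).as_matrix() if o.shape==(3,) else o
def ray(d,uv,fish=False):
    K=d["intrinsics"]; x=(uv[0]-K[0,2])/K[0,0]; y=(uv[1]-K[1,2])/K[1,1]
    if fish:
        r=np.hypot(x,y); v=np.array([np.sin(r)*x/r,np.sin(r)*y/r,np.cos(r)])
    else: v=np.array([x,y,1.]); 
    v=rot(d)@v; return v/np.linalg.norm(v)
def onz(d,uv,z,fish=False):
    v=ray(d,uv,fish); return d["eye"]+v*(z-d["eye"][2])/v[2]
def proj(d,P,fish=False):
    p=(np.atleast_2d(P)-d["eye"])@rot(d); K=d["intrinsics"]
    if fish:
        rr=np.hypot(p[:,0],p[:,1]); th=np.arctan2(rr,p[:,2]); x=p[:,0]/rr*th; y=p[:,1]/rr*th
    else: x=p[:,0]/p[:,2]; y=p[:,1]/p[:,2]
    return np.c_[K[0,0]*x+K[0,2],K[1,1]*y+K[1,2]]
E
python3 - <<'E'
from h import *
s=load("scene0");d=load("side0")
for n,a,b,z in [("rim",(178.8,209.6),(417.2,344.6),.085),("n1",(186.4,200),(431,342),.085),("n2",(170,218),(403.6,347),.085),("cap",(435.7,291.2),(301.7,207),.027)]:
    print(n,onz(s,a,z),onz(d,b,z))
E
```

```text
rim [ 0.53345569 -0.20618894  0.085     ] [ 0.52988131 -0.20979394  0.085     ]
n1 [ 0.51065514 -0.19907694  0.085     ] [ 0.55107155 -0.21837303  0.085     ]
n2 [ 0.55339578 -0.21588255  0.085     ] [ 0.50939881 -0.20119798  0.085     ]
cap [0.6037362  0.24316547 0.027     ] [0.59819861 0.23632111 0.027     ]
```

```bash
cat >> h.py <<'E'
t=np.linspace(0,2*np.pi,60,endpoint=False)
def cyl(r,z0,z1): return np.vstack([np.c_[r*np.cos(t),r*np.sin(t),0*t+z] for z in (z0,z1)])
def box(a,b,z0,z1): return np.array([[i*a/2,j*b/2,z] for i in(-1,1) for j in(-1,1) for z in(z0,z1)])
CAP=[cyl(.016,.003,.022),cyl(.024,.022,.028),box(.046,.012,.028,.062)]
def sil(d,parts,x,y,yaw,z,win,k=4,fish=False):
    u0,v0,w,h=win; m=np.zeros((h*k,w*k),np.uint8); Rm=R.from_euler('z',yaw).as_matrix()
    for p in parts:
        q=(proj(d,p@Rm.T+[x,y,z],fish)-[u0,v0]+.5)*k
        cv2.fillConvexPoly(m,cv2.convexHull(q.astype(np.float32)).astype(np.int32),255)
    return cv2.resize(m,(w,h),interpolation=cv2.INTER_AREA)/255.
E
cat > capfit.py <<'E'
from h import *
from scipy.optimize import minimize
s=load("scene0");d=load("side0")
W={'s':(s,(412,258,50,55)),'d':(d,(286,183,32,42))}
obs={}
for k,(im,w) in W.items():
    p=im["pixels"][w[1]:w[1]+w[3],w[0]:w[0]+w[2]].astype(float)
    g=p.mean(2); obs[k]=np.clip((75-g)/30,0,1)*(p[...,2]<p[...,0]+25)
    print(k,np.percentile(g,[5,25,50,75,95]))
def cost(v,ks):
    c=0
    for k in ks:
        im,w=W[k]; c+=np.abs(sil(im,CAP,v[0],v[1],v[2],0,w)-obs[k]).sum()
    return c
for ks in ('s','d','sd'):
    best=None
    for yaw in np.radians(range(0,180,15)):
        r=minimize(cost,[.601,.240,yaw],args=(ks,),method='Nelder-Mead',options=dict(initial_simplex=[[.601,.24,yaw],[.607,.24,yaw],[.601,.246,yaw],[.601,.24,yaw+.15]]))
        if best is None or r.fun<best.fun: best=r
    print(ks,best.x[:2],np.degrees(best.x[2]),best.fun)
v=best.x
out=[]
for k,(im,w) in W.items():
    m=sil(im,CAP,*v,0,w); o=obs[k]
    out.append(cv2.resize((np.dstack([m,o*0,o])*255).astype(np.uint8),(400,500),interpolation=0))
cv2.imwrite("pics/fit.png",np.hstack(out))
E
python3 capfit.py
```

```text
s [ 36.33333333  53.66666667 110.66666667 114.66666667 119.33333333]
d [  4.66666667  16.25       100.66666667 104.66666667 166.66666667]
s [0.60194144 0.24216688] 1.955319000830699 64.24640522875816
d [0.59945487 0.24067167] 8.072163181844573 45.319607843137256
sd [0.60113697 0.24227147] 184.46445301455086 131.90196078431376
```

View pics/fit.png

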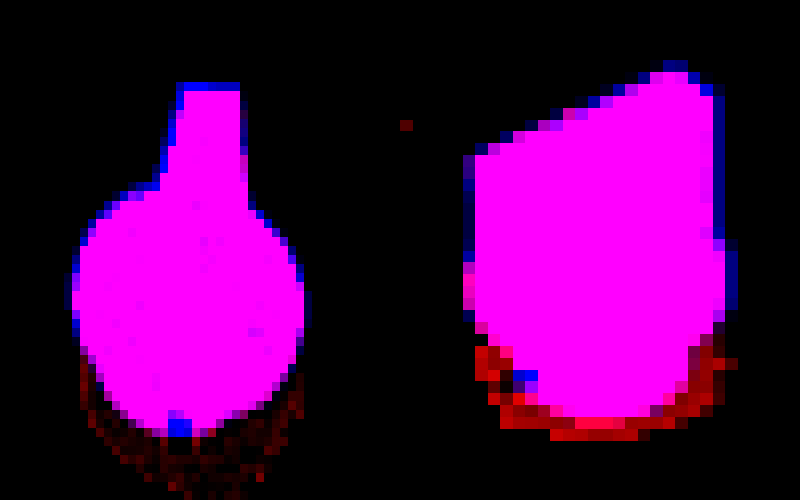

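The crop confirms the black winged cap; one pin is visible at its foot. The fit puts it at about (0.601, 0.241) with yaw about 4°. The collar is at about (0.5315, -0.208) with its notch line at about -22°. I'll move above the cap and rotate the tool.

>>> {"op": "step_arm", "data": {
  "increments": "-0.1 -0.96 0 0 0 0;-0.1 -0.96 0 0 0 0;-0.1 -0.96 0 0 0 0;-0.1 -0.96 0 0 0 0;-0.1 -0.96 0 0 0 0;-0.1 -0.96 0 0 0 0;-0.1 -0.96 0 0 0 0;-0.1 -0.96 0 0 0 0;-0.1 -0.96 0 0 0 0;-0.1 -0.96 0 0 0 0;0 0 0 0 0 -1;0 0 0 0 0 -1",
  "fingers": 0.0,
  "newtons": 40
}}

```text
t: 1.15
tool_pos: [0.5993, 0.2415, 0.2054]
tool_rot: [3.125, 0.325, -0.002]
contact_force: [-0.8, 0.1, -0.6]
opening: 0.043
```

>>> {"op": "step_arm", "data": {
  "increments": "0 0 0 0 0 -1;0 0 0 0 0 -1;0 0 0 0 0 -1;0 0 0 0 0 -1;0 0 0 0 0 -1;0 0 0 0 0 -1;0 0 0 0 0 -1;0 0 0 0 0 -1;0 0 0 0 0 -1;0 0 0 0 0 -1;0 0 0 0 0 -1;0 0 0 0 0 -1"
}}

```text
t: 2.15
tool_pos: [0.5997, 0.2399, 0.2054]
tool_rot: [-2.398, -2.03, 0.001]
contact_force: [0.1, -0.1, -0.6]
opening: 0.0427
```

>>> {"op": "step_arm", "data": {
  "increments": "0 0 0 0 0 -1;0 0 0 0 0 -1;0 0 0 0 0 -0.4;0 0 0 0 0 0;0 0 0 0 0 0"
}}

```text
t: 2.57
tool_pos: [0.5998, 0.24, 0.2056]
tool_rot: [-2.144, -2.295, 0.001]
contact_force: [0.3, 0.4, -0.5]
opening: 0.0427
```

```bash
cat > look.py <<'E'
import sys
from station import ctrl
from h import *
def look(tag,names=("wrist",)):
    o=ctrl.get_obs(); Rm=R.from_rotvec(o["tool_rot"]).as_matrix()
    print("t",round(float(o["t"]),2),"pos",np.round(o["tool_pos"],4),"yaw",round(np.degrees(np.arctan2(Rm[1,0],Rm[0,0])),2),"z",np.round(Rm[:,2],4),"F",np.round(o["contact_force"],2),"T",np.round(o["wrist_torque"],3),"open",round(float(o["opening"]),4),"q6",round(float(o["q"][5]),3))
    for n in names:
        d=ctrl.get_image(n); cv2.imwrite(f"pics/{n}{tag}.png",d["pixels"][:,:,::-1]); np.savez(f"pics/{n}{tag}.npz",**d)
if __name__=="__main__": look(sys.argv[1],sys.argv[2:])
E
python3 look.py 1 wrist
```

```text
t 2.57 pos [0.5998 0.24   0.2056] yaw 93.89 z [-7.e-04 -2.e-04 -1.e+00] F [ 0.29  0.39 -0.54] T [ 0.027 -0.062  0.017] open 0.0427 q6 -1.373
```

View pics/wrist1.png

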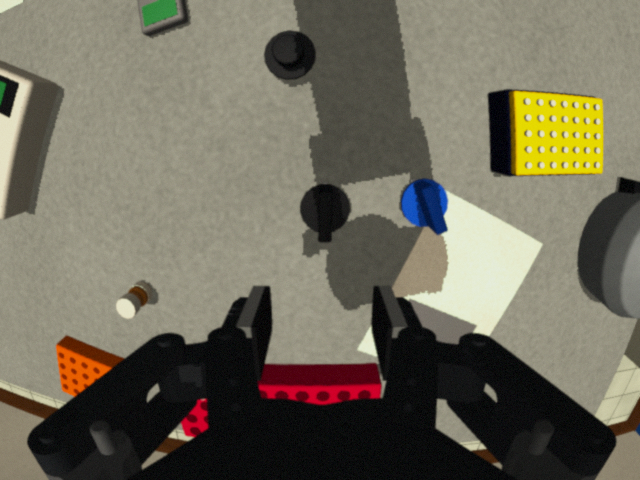

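```bash
python3 - <<'E'
from h import *
from scipy.optimize import minimize
d=load("wrist1"); w=(292,175,66,75)
p=d["pixels"][w[1]:w[1]+w[3],w[0]:w[0]+w[2]].astype(float); g=p.mean(2)
obs=np.clip((52-g)/15,0,1)
print(np.percentile(g,[5,25,50,75,95]))
def cost(v): return np.abs(sil(d,CAP,*v,0,w,fish=True)-obs).sum()
best=None
for yaw in np.radians([-10,0,5,15]):
    r=minimize(cost,[.601,.24,yaw],method='Nelder-Mead',options=dict(initial_simplex=[[.601,.24,yaw],[.607,.24,yaw],[.601,.246,yaw],[.601,.24,yaw+.15]]))
    if best is None or r.fun<best.fun: best=r
print(best.x[:2],np.degrees(best.x[2]),best.fun)
m=sil(d,CAP,*best.x,0,w,fish=True)
cv2.imwrite("pics/fit1.png",np.hstack([cv2.resize((np.dstack([m,obs*0,obs])*255).astype(np.uint8),(380,450),interpolation=0),cv2.resize(p[...,::-1].astype(np.uint8)*2,(380,450),interpolation=0)]))
print("blue",onz(d,(424,203),.025,True),"blank",onz(d,(290,55),.025,True))
E
```

```text
[ 11.66666667  22.41666667  75.         127.66666667 145.18333333]
[0.60212688 0.24355519] 2.437401072521922 188.16993464052285
blue [0.58922879 0.33996485 0.025     ] blank [0.45842852 0.20189652 0.025     ]
```

View pics/fit1.png

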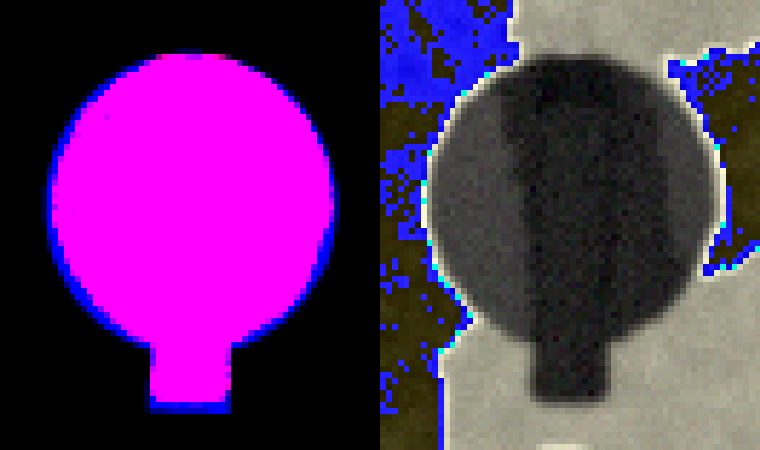

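>>> {"op": "step_arm", "data": {
  "increments": "0.1 0.07 0.9 0 0 0.15;0 0 0.9 0 0 0;0 0 0.9 0 0 0;0 0 0.9 0 0 0;0 0 0.9 0 0 0;0 0 0.9 0 0 0;0 0 0.5 0 0 0;0 0 0.5 0 0 0;0 0 0.3 0 0 0;0 0 0.15 0 0 0;0 0 0 0 0 0"
}}

```text
t: 3.53
tool_pos: [0.6015, 0.2426, 0.0345]
tool_rot: [-2.16, -2.28, 0.001]
contact_force: [0.7, -0.5, 0.3]
opening: 0.0427
```

```bash
python3 look.py 2 wrist side
```

```text
t 3.53 pos [0.6015 0.2426 0.0345] yaw 93.1 z [-4.e-04 -1.e-04 -1.e+00] F [ 0.74 -0.48  0.27] T [-0.039  0.001  0.016] open 0.0427 q6 -1.356
```

View pics/wrist2.png

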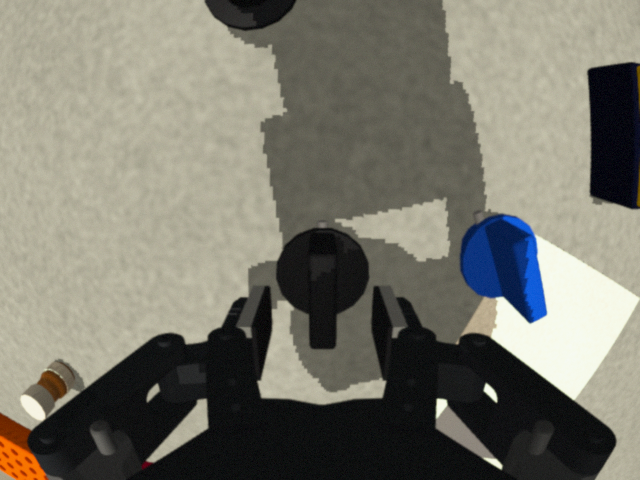

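The wing sits centred between the pads at (322,300). Next I'll close on it.

>>> {"op": "step_arm", "data": {
  "increments": "0 0 0 0 0 0;0 0 0 0 0 0;0 0 0 0 0 0;0 0 0 0 0 0;0 0 0 0 0 0;0 0 0 0 0 0",
  "fingers": -1,
  "newtons": 70
}}

```text
t: 4.13
tool_pos: [0.6024, 0.2429, 0.036]
tool_rot: [2.16, 2.28, 0.003]
contact_force: [-0.4, 0.7, 6.0]
opening: 0.0063
```

>>> {"op": "step_arm", "data": {
  "increments": "0 0 -0.5 0 0 0;0 0 -1 0 0 0;0 0 -1 0 0 0;0 0 -1 0 0 0;0 0 -1 0 0 0;0 0 -1 0 0 0;0 0 -0.5 0 0 0;0 0 0 0 0 0"
}}

```text
t: 4.8
tool_pos: [0.6034, 0.2431, 0.1891]
tool_rot: [2.158, 2.278, 0.009]
contact_force: [1.5, -0.9, -1.1]
opening: 0.0054
```

```bash
python3 look.py 3 wrist side
```

```text
t 4.8 pos [0.6034 0.2431 0.1891] yaw 93.1 z [ 0.0064  0.0017 -1.    ] F [ 1.52 -0.87 -1.13] T [ 0.095 -0.032  0.002] open 0.0054 q6 -1.356
```

View pics/wrist3.png

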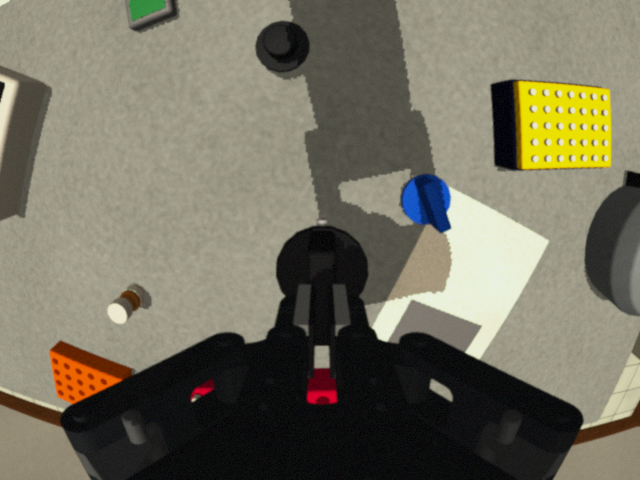

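View pics/side3.png

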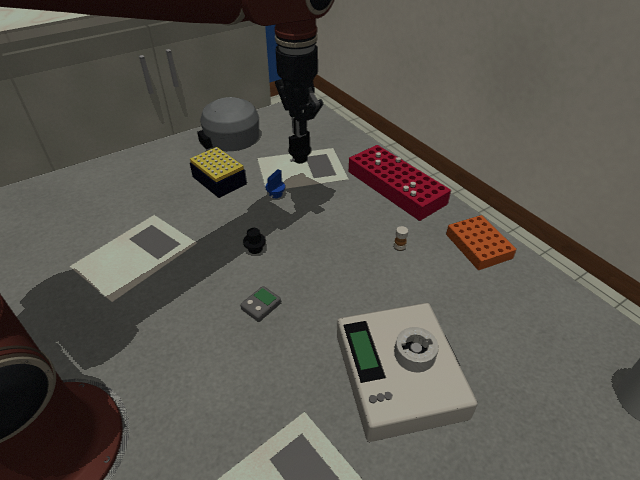

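The cap is lifted square: its flange is at (322,268), the same place relative to the camera as before lifting. I'll carry it to above the collar, turning it to the notch line.

>>> {"op": "step_arm", "data": {
  "increments": "0 0 0 0 0 0.88;0 0 0 0 0 0.88;0 0 0 0 0 0.88;0 0 0 0 0 0.88;0 0 0 0 0 0.88;-0.99 0.23 0 0 0 0;-0.99 0.23 0 0 0 0;-0.99 0.23 0 0 0 0;-0.99 0.23 0 0 0 0;-0.99 0.23 0 0 0 0;-0.99 0.23 0 0 0 0;-0.99 0.23 0 0 0 0"
}}

```text
t: 5.9
tool_pos: [0.5716, 0.0658, 0.1813]
tool_rot: [-2.604, -1.753, 0.007]
contact_force: [0.6, -0.5, -1.5]
opening: 0.0058
```

>>> {"op": "step_arm", "data": {
  "increments": "-0.99 0.23 0 0 0 0;-0.99 0.23 0 0 0 0;-0.99 0.23 0 0 0 0;-0.99 0.23 0 0 0 0;-0.99 0.23 0 0 0 0;-0.99 0.23 0 0 0 0;-0.99 0.23 0 0 0 0;-0.99 0.23 0 0 0 0;-0.99 0.23 0 0 0 0;-0.99 0.23 0 0 0 0;-0.99 0.23 0 0 0 0;0 0 0 0 0 0"
}}

```text
t: 6.9
tool_pos: [0.5276, -0.2121, 0.1815]
tool_rot: [-2.607, -1.747, 0.006]
contact_force: [0.6, -0.4, -1.7]
opening: 0.0058
```

>>> {"op": "step_arm", "data": {
  "increments": "0 0 0 0 0 0;0 0 0 0 0 0"
}}

```text
t: 7.07
tool_pos: [0.5288, -0.2082, 0.1825]
tool_rot: [-2.603, -1.752, 0.002]
contact_force: [-0.2, 1.1, -0.7]
opening: 0.0058
```

```bash
python3 look.py 4 wrist side scene; python3 -c "
import cv2,numpy as np
a=cv2.imread('pics/scene4.png')[90:315,60:360];b=cv2.imread('pics/side4.png')[200:425,300:600]
cv2.imwrite('pics/c4.png',np.hstack([cv2.resize(i,(400,300),interpolation=2) for i in(a,b)]))"
```

```text
t 7.07 pos [ 0.5288 -0.2082  0.1825] yaw 67.88 z [-0.0032  0.0023 -1.    ] F [-0.21  1.09 -0.72] T [0.031 0.031 0.008] open 0.0058 q6 -1.691
```

View pics/c4.png

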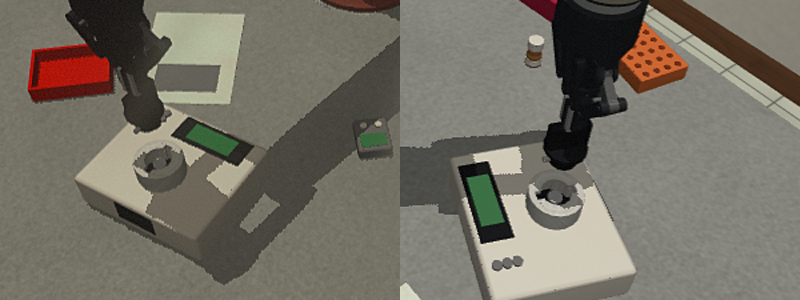

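View pics/wrist4.png

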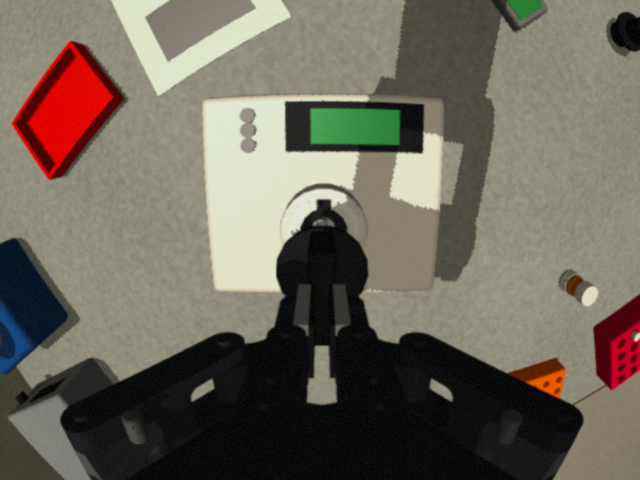

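```bash
cat > colfit.py <<'E'
from h import *
from scipy.optimize import minimize
from scipy.ndimage import map_coordinates,gaussian_filter
def outline():
    # opening with notches, densified polygon
    pts=[]; r=.0175; hw=.0055; a0=np.arcsin(hw/r)
    for s in (0,np.pi):
        a=np.linspace(a0,np.pi-a0,40)+s; 
        pts.append(np.c_[r*np.cos(a),r*np.sin(a)])
    x0=r*np.cos(a0); xs=np.linspace(x0,.0240,8)
    for sg in(1,-1):
        for w in(-hw,hw): pts.append(np.c_[sg*xs,0*xs+w])
        ww=np.linspace(-hw,hw,10); pts.append(np.c_[0*ww+sg*.0245,ww])
    return np.vstack(pts)
O=outline(); A=np.linspace(0,2*np.pi,120,endpoint=False); C=np.c_[.033*np.cos(A),.033*np.sin(A)]
def gm(d,s=0.7):
    g=gaussian_filter(d["pixels"].astype(float).mean(2),s); gy,gx=np.gradient(g); return np.minimum(np.hypot(gx,gy),25)
def pts(v,P,z=.085):
    c,s=np.cos(v[2]),np.sin(v[2]); return np.c_[P@[c,-s]+v[0],P@[s,c]+v[1],0*P[:,0]+z]
def fit(d,fish=False,mask=None,v0=(.5315,-.208,np.radians(-22))):
    G=gm(d)
    def cost(v):
        c=0
        for P in(O,C):
            q=proj(d,pts(v,P),fish); val=map_coordinates(G,[q[:,1],q[:,0]],order=1)
            if mask is not None: val=val*mask(q)
            c-=val.sum()/len(P)
        return c
    best=None
    for dx in(-.003,0,.003):
        for dy in(-.003,0,.003):
            v=np.array(v0)+[dx,dy,0]
            r=minimize(cost,v,method='Nelder-Mead',options=dict(initial_simplex=[v,v+[.002,0,0],v+[0,.002,0],v+[0,0,.08]],xatol=1e-5))
            if best is None or r.fun<best.fun: best=r
    return best
def over(d,v,fish,fn,win):
    u,w,a,b=win; k=400/a; im=cv2.resize(np.ascontiguousarray(d["pixels"][w:w+b,u:u+a,::-1]),None,fx=k,fy=k,interpolation=2)
    for P in(O,C):
        for q in proj(d,pts(v,P),fish): cv2.circle(im,tuple(int(i) for i in (q-[u,w]+.5)*k),1,(0,0,255),-1)
    return im
if __name__=="__main__":
    ims=[]
    for n,f,win in(("scene0",0,(140,180,80,80)),("side0",0,(376,305,80,80)),("wrist4",1,(260,160,120,120))):
        d=load(n); m=(lambda q:(q[:,1]<228)) if f else None
        b=fit(d,bool(f),m); print(n,np.round(b.x[:2],4),np.round(np.degrees(b.x[2]),2),round(b.fun,2)); ims.append(over(d,b.x,bool(f),0,win)[:400])
    cv2.imwrite("pics/col.png",cv2.resize(np.hstack(ims),(798,266),interpolation=3))
E
python3 colfit.py
```

```text
scene0 [ 0.5314 -0.2077] -21.12 -38.41
side0 [ 0.5305 -0.2081] -21.01 -38.54
wrist4 [ 0.5321 -0.2064] -20.22 -19.13
```

View pics/col.png

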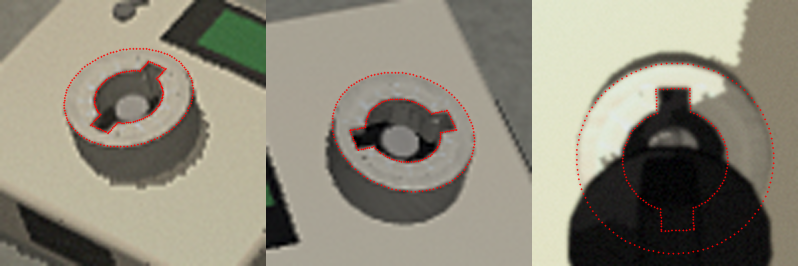

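>>> {"op": "step_arm", "data": {
  "increments": "0.06 0.08 0.6 0 0 -0.2;0 0 0.6 0 0 0;0 0 0.5 0 0 0;0 0 0 0 0 0;0 0 0 0 0 0;0 0 0 0 0 0;0 0 0 0 0 0"
}}

```text
t: 7.8
tool_pos: [0.5329, -0.2087, 0.1435]
tool_rot: [2.587, 1.78, 0.001]
contact_force: [-0.1, 0.3, -1.3]
opening: 0.0055
```

```bash
python3 look.py 5 wrist side scene; python3 -c "
import cv2,numpy as np
a=cv2.imread('pics/scene5.png')[150:240,120:240];b=cv2.imread('pics/side5.png')[280:370,360:480]
cv2.imwrite('pics/c5.png',np.hstack([cv2.resize(i,(400,300),interpolation=2) for i in(a,b)]))"
```

```text
t 7.8 pos [ 0.5329 -0.2087  0.1435] yaw 69.05 z [ 1.7e-03 -9.0e-04 -1.0e+00] F [-0.12  0.32 -1.31] T [ 0.039 -0.045  0.008] open 0.0055 q6 -1.708
```

View pics/c5.png

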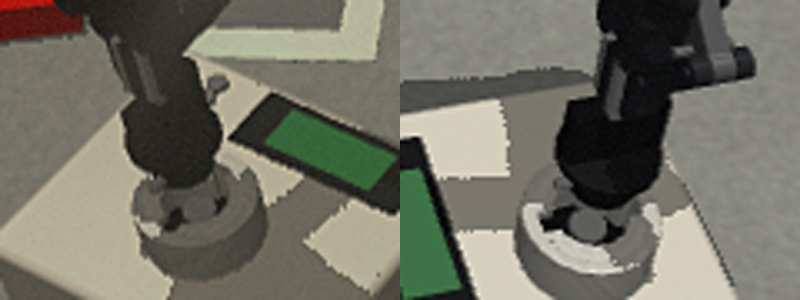

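View pics/wrist5.png

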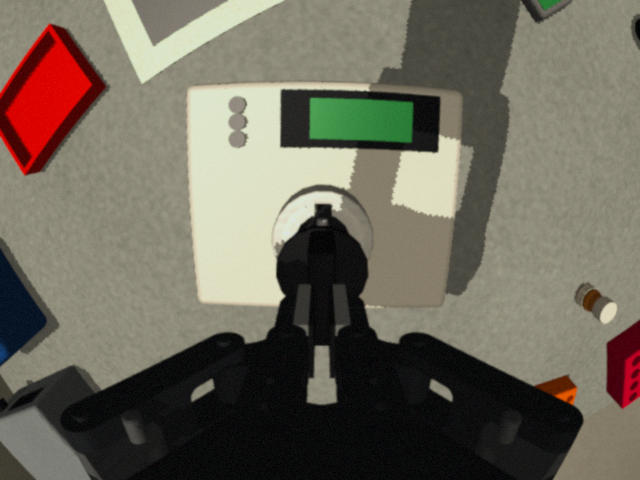

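```bash
cat > rel.py <<'E'
from h import *
import sys
from scipy.optimize import minimize
tag=sys.argv[1]; z0=float(sys.argv[2])
COL={'scene':np.array([.5314,-.2077]),'side':np.array([.5305,-.2081])}
PARTS=[cyl(.016,.003,.022),cyl(.024,.022,.028)]
Wn={}
for n in COL:
    d=load(n+tag); c=proj(d,[*COL[n],z0+.016])[0]; fl=proj(d,[*COL[n],z0+.026])[0]
    w=(int(c[0])-28,int(fl[1])-1,56,int(c[1]-fl[1])+22)
    p=d["pixels"][w[1]:w[1]+w[3],w[0]:w[0]+w[2]].astype(float); g=p.mean(2)
    thr=float(sys.argv[3 if n=='scene' else 4])
    Wn[n]=(d,w,np.clip((thr+8-g)/16,0,1),p)
def S(n,v): d,w,o,p=Wn[n]; return sil(d,PARTS,COL[n][0]+v[0],COL[n][1]+v[1],0,v[2],w)
def cost(v,ns): 
    c=0
    for n in ns:
        m=S(n,v); o=Wn[n][2]
        wt=np.ones_like(o)
        c+=(wt*np.abs(m-o)).sum()
    return c
for ns in (['scene'],['side'],['scene','side']):
    best=None
    for dz in(-.002,0,.002):
        v=np.array([0,0,z0+dz]); r=minimize(cost,v,args=(ns,),method='Nelder-Mead',options=dict(initial_simplex=[v,v+[.002,0,0],v+[0,.002,0],v+[0,0,.002]],xatol=1e-5))
        if best is None or r.fun<best.fun: best=r
    print(ns,np.round(best.x,4),round(best.fun,1))
out=[]
for n in Wn:
    d,w,o,p=Wn[n]; m=S(n,best.x)
    out.append(cv2.resize((np.dstack([m,o*0,o])*255).astype(np.uint8),(200,200),interpolation=0)); out.append(cv2.resize(p[...,::-1].astype(np.uint8),(200,200),interpolation=0))
cv2.imwrite(f"pics/rel{tag}.png",np.hstack(out))
E
python3 rel.py 5 .1085 62 50
```

```text
['scene'] [ 0.0004 -0.0009  0.1079] 133.1
['side'] [0.0026 0.0008 0.1058] 82.8
['scene', 'side'] [ 0.0009 -0.0006  0.1089] 217.7
```

View pics/rel5.png

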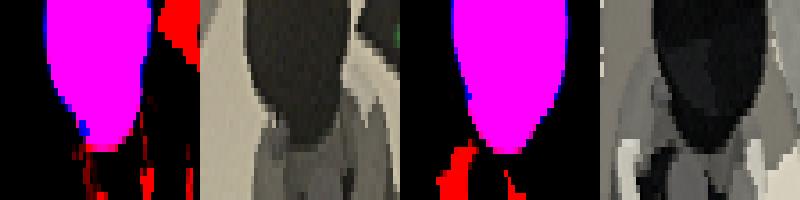

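```bash
cat > wrel.py <<'E'
import sys
from colfit import *
tag=sys.argv[1]; zt=float(sys.argv[2]); lim=float(sys.argv[3])
d=load("wrist"+tag)
b=fit(d,True,lambda q:q[:,1]<lim); print("collar",np.round(b.x[:2],4),np.round(np.degrees(b.x[2]),2))
g=d["pixels"].astype(float).mean(2)
F=np.c_[.024*np.cos(A),.024*np.sin(A)]; G=gm(d)
# flange: dark disc; edge left/right (side arcs), fit by gradient
def cost(v):
    q=np.vstack([proj(d,pts([v[0],v[1],0],F,z),True) for z in(zt,)]); val=map_coordinates(G,[q[:,1],q[:,0]],order=1)
    m=(q[:,1]<282)&(np.abs(q[:,0]-322)>15)
    return -(val*m).sum()
best=None
for dx in np.linspace(-.003,.003,5):
    for dy in np.linspace(-.003,.003,5):
        v=np.array([b.x[0]+dx,b.x[1]+dy]); r=minimize(cost,v,method='Nelder-Mead',options=dict(initial_simplex=[v,v+[.001,0],v+[0,.001]],xatol=1e-5))
        if best is None or r.fun<best.fun: best=r
print("flange",np.round(best.x,4),"rel",np.round(best.x-b.x[:2],4))
im=over(d,b.x,True,0,(250,170,150,150))
for q in proj(d,pts([*best.x,0],F,zt),True): cv2.circle(im,tuple(int(i) for i in (q-[250,170]+.5)*400/150),1,(0,255,0),-1)
cv2.imwrite(f"pics/wrel{tag}.png",im)
E
python3 wrel.py 5 .1365 222
```

```text
collar [ 0.5319 -0.2063] -18.87
flange [ 0.5317 -0.2075] rel [-0.0002 -0.0012]
```

View pics/wrel5.png

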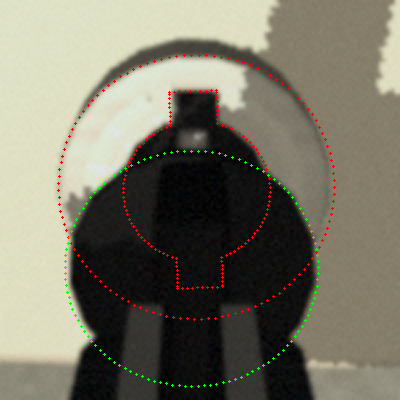

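>>> {"op": "step_arm", "data": {
  "increments": "0.015 -0.03 0.4 0 0 0;0 0 0.4 0 0 0;0 0 0 0 0 0;0 0 0 0 0 0;0 0 0 0 0 0"
}}

```text
t: 8.37
tool_pos: [0.5314, -0.2077, 0.1217]
tool_rot: [-2.588, -1.78, 0.001]
contact_force: [0.2, 0.3, -1.4]
opening: 0.0056
```

```bash
python3 look.py 6 wrist side scene; python3 rel.py 6 .0885 62 50; python3 wrel.py 6 .1165 210;python3 -c "
import cv2,numpy as np
a=cv2.imread('pics/scene6.png')[170:230,140:220];b=cv2.imread('pics/side6.png')[305:365,376:456];c=cv2.imread('pics/wrist6.png')[170:290,240:400]
cv2.imwrite('pics/c6.png',np.vstack([np.hstack([cv2.resize(i,(400,300),interpolation=2) for i in(a,b)]),np.hstack([cv2.resize(c,(400,300),interpolation=2),cv2.resize(cv2.imread('pics/wrel6.png'),(400,300))])]))"
```

```text
t 8.37 pos [ 0.5314 -0.2077  0.1217] yaw 69.04 z [-9.e-04  4.e-04 -1.e+00] F [ 0.18  0.26 -1.38] T [ 0.018 -0.035  0.011] open 0.0056 q6 -1.708
['scene'] [-0.0006 -0.0004  0.0868] 90.4
['side'] [-0.0007  0.0005  0.0873] 71.2
['scene', 'side'] [-0.0002  0.0001  0.0874] 163.1
collar [ 0.5281 -0.2053] -27.03
flange [ 0.5298 -0.2063] rel [ 0.0017 -0.001 ]
```

View pics/c6.png

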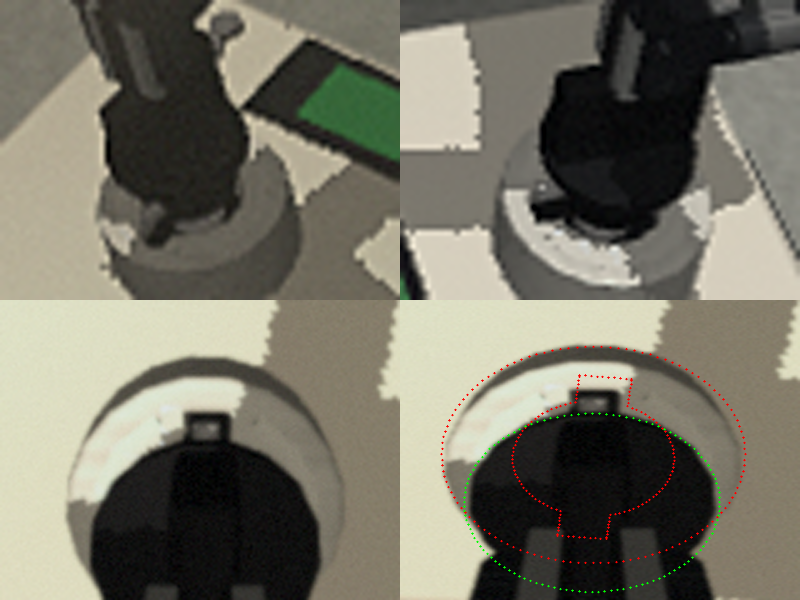

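Scene and side put the cap within 0.3 mm of the collar axis. The wrist crop shows the pin at the centre of the notch; the automatic collar fit in that wrist image failed, so I'm ignoring it. I'll lower in stages, watching the force.

>>> {"op": "step_arm", "data": {
  "increments": "0.01 0 0.2 0 0 0;0 0 0.2 0 0 0;0 0 0 0 0 0;0 0 0 0 0 0"
}}

```text
t: 8.85
tool_pos: [0.5319, -0.2077, 0.1123]
tool_rot: [2.588, 1.78, 0.0]
contact_force: [-0.1, -0.9, -1.1]
opening: 0.0056
```

>>> {"op": "step_arm", "data": {
  "increments": "0 0 0.1 0 0 0;0 0 0.1 0 0 0;0 0 0 0 0 0;0 0 0 0 0 0"
}}

```text
t: 9.18
tool_pos: [0.5322, -0.2078, 0.108]
tool_rot: [2.588, 1.78, 0.001]
contact_force: [-0.1, -0.4, 4.5]
opening: 0.0058
```

```bash
python3 look.py 7 wrist side scene; python3 -c "
import cv2,numpy as np
a=cv2.imread('pics/scene7.png')[170:230,140:220];b=cv2.imread('pics/side7.png')[305:365,376:456];c=cv2.imread('pics/wrist7.png')[170:290,240:400]
cv2.imwrite('pics/c7.png',np.vstack([np.hstack([cv2.resize(i,(400,300),interpolation=2) for i in(a,b)]),np.hstack([cv2.resize(c,(400,300),interpolation=2),cv2.resize(c,(400,300))])]))"
```

```text
t 9.18 pos [ 0.5322 -0.2078  0.108 ] yaw 69.04 z [ 1.1e-03 -5.0e-04 -1.0e+00] F [-0.14 -0.38  4.48] T [0.05  0.021 0.008] open 0.0058 q6 -1.708
```

View pics/c7.png

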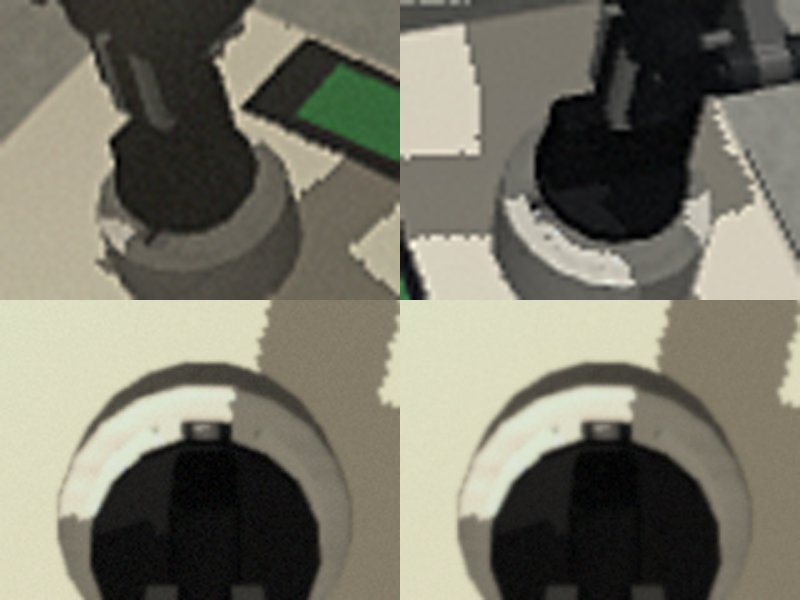

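Force of about 5 N with the foot about 2.5 mm past the plunger's top matches the spring, not pins on the rim. I'll push further.

>>> {"op": "step_arm", "data": {
  "increments": "0 0 0.12 0 0 0;0 0 0.12 0 0 0;0 0 0.12 0 0 0;0 0 0 0 0 0;0 0 0 0 0 0"
}}

```text
t: 9.75
tool_pos: [0.5325, -0.208, 0.0995]
tool_rot: [2.587, 1.779, 0.001]
contact_force: [0.1, 0.3, 6.5]
opening: 0.0053
```

```bash
python3 look.py 8
```

```text
t 9.75 pos [ 0.5325 -0.208   0.0995] yaw 69.04 z [ 0.0018 -0.001  -1.    ] F [0.11 0.33 6.46] T [0.057 0.036 0.022] open 0.0053 q6 -1.708
```

>>> {"op": "step_arm", "data": {
  "increments": "-0.01 -0.035 0.08 0 0 0;0 0 0 0 0 0;0 0 0 0 0 0.5;0 0 0 0 0 1;0 0 0 0 0 1;0 0 0 0 0 0"
}}

```text
t: 10.25
tool_pos: [0.5326, -0.2083, 0.0989]
tool_rot: [2.789, 1.438, 0.004]
contact_force: [0.5, 1.2, 10.3]
opening: 0.0053
```

```bash
python3 look.py 9
```

```text
t 10.25 pos [ 0.5326 -0.2083  0.0989] yaw 54.53 z [ 0.0042 -0.0021 -1.    ] F [ 0.5   1.21 10.32] T [0.079 0.004 0.014] open 0.0053 q6 -1.455
```

>>> {"op": "step_arm", "data": {
  "increments": "0 0 0 0 0 0.8;-0.01 0 0 0 0 0.8;0 0 0 0 0 0.8;-0.01 0 0 0 0 0.8;0 0 0 0 0 0.8;0 0.01 0 0 0 0.8;0 0 0 0 0 0;0 0 0 0 0 0"
}}

```text
t: 10.92
tool_pos: [0.5323, -0.209, 0.0989]
tool_rot: [3.05, 0.738, 0.005]
contact_force: [-1.0, -0.1, 11.4]
opening: 0.0057
```

```bash
python3 look.py 10 wrist side scene;python3 -c "
import cv2,numpy as np
a=cv2.imread('pics/scene10.png')[170:230,140:220];b=cv2.imread('pics/side10.png')[305:365,376:456];c=cv2.imread('pics/wrist10.png')[170:290,240:400]
cv2.imwrite('pics/c10.png',np.vstack([np.hstack([cv2.resize(i,(400,300),interpolation=2) for i in(a,b)]),np.hstack([cv2.resize(c,(400,300),interpolation=2),cv2.resize(c,(400,300))])]))"
```

```text
t 10.92 pos [ 0.5323 -0.209   0.0989] yaw 27.21 z [ 0.0039 -0.0023 -1.    ] F [-1.03 -0.13 11.39] T [0.025 0.057 0.031] open 0.0057 q6 -0.979
```

View pics/c10.png

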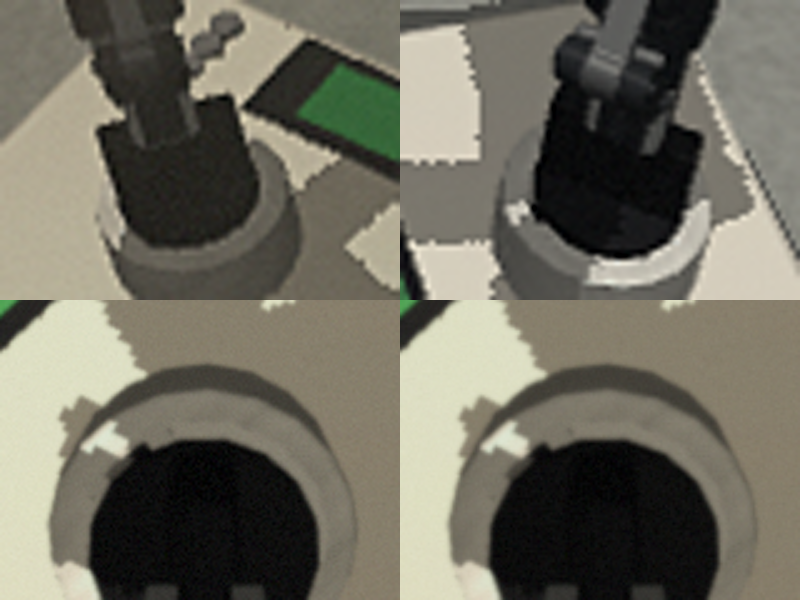

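>>> {"op": "step_arm", "data": {
  "increments": "-0.02 0 0 0 0 0.8;0 0 0 0 0 0.8;-0.01 0 0 0 0 0.8;0 0 0 0 0 0.8;0 0 0 0 0 0.8;0 0 0 0 0 0.8;0 0 0 0 0 0.8;0 0 0 0 0 0.8;0 0 0 0 0 0.8;0 0 0 0 0 0.8;0 0 0 0 0 0;0 0 0 0 0 0"
}}

```text
t: 12.07
tool_pos: [0.5315, -0.2094, 0.0989]
tool_rot: [3.098, -0.508, 0.006]
contact_force: [-0.8, -0.0, 9.8]
opening: 0.0058
```

```bash
python3 look.py 11
```

```text
t 12.07 pos [ 0.5315 -0.2094  0.0989] yaw -18.63 z [ 0.0036 -0.0024 -1.    ] F [-0.81 -0.05  9.77] T [0.037 0.125 0.005] open 0.0058 q6 -0.18
```

>>> {"op": "step_arm", "data": {
  "increments": "0 0 0 0 0 0.5;0 0 0 0 0 0.5;0 0 0 0 0 0.3;0 0 0.04 0 0 0.2;0 0 0.04 0 0 0;0 0 0 0 0 0;0 0 0 0 0 0"
}}

```text
t: 12.65
tool_pos: [0.5314, -0.2093, 0.0988]
tool_rot: [3.052, -0.737, 0.005]
contact_force: [-5.5, 2.8, 19.0]
opening: 0.0057
```

```bash
python3 look.py 12 wrist side scene;python3 -c "
import cv2,numpy as np
a=cv2.imread('pics/scene12.png')[170:230,140:220];b=cv2.imread('pics/side12.png')[305:365,376:456];c=cv2.imread('pics/wrist12.png')[170:290,240:400]
cv2.imwrite('pics/c12.png',np.vstack([np.hstack([cv2.resize(i,(400,300),interpolation=2) for i in(a,b)]),np.hstack([cv2.resize(c,(400,300),interpolation=2),cv2.resize(c,(400,300))])]))"
```

```text
t 12.65 pos [ 0.5314 -0.2093  0.0988] yaw -27.16 z [ 0.0029 -0.0022 -1.    ] F [-5.5   2.77 19.02] T [0.458 0.976 0.252] open 0.0057 q6 -0.031
```

View pics/c12.png

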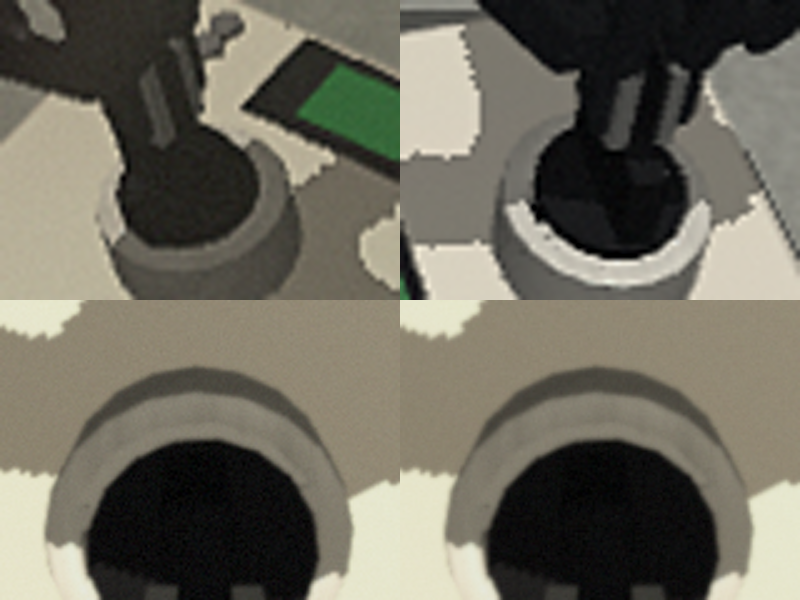

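>>> {"op": "step_arm", "data": {
  "increments": "0 0 0.03 0 0 0;0 0 0 0 0 0;0 0 0 0 0 0;0 0 0 0 0 0;0 0 0 0 0 0;0 0 0 0 0 0"
}}

```text
t: 13.3
tool_pos: [0.5315, -0.2093, 0.0987]
tool_rot: [3.052, -0.737, 0.005]
contact_force: [-7.8, 3.4, 22.1]
opening: 0.0055
```

```bash
python3 look.py 13 side scene; cat > fl.py <<'E'
from h import *
from scipy.optimize import minimize
for n,col,thr in(("scene13",(.5314,-.2077),62),("side13",(.5305,-.2081),50)):
    d=load(n); c=proj(d,[*col,.088])[0]; w=(int(c[0])-20,int(c[1]),40,16)
    o=np.clip((thr+8-d["pixels"][w[1]:w[1]+w[3],w[0]:w[0]+w[2]].astype(float).mean(2))/16,0,1)
    r=[]
    for z in(.063,.065,.068):
        b=minimize(lambda v:np.abs(sil(d,[cyl(.024,.022,.028)],v[0],v[1],0,z,w)-o).sum(),[*col],method='Nelder-Mead',options=dict(initial_simplex=[[*col],[col[0]+.002,col[1]],[col[0],col[1]+.002]]))
        r.append((z,np.round(b.x-col,4).tolist(),round(b.fun,1)))
    print(n,r)
E
python3 fl.py
```

```text
t 13.3 pos [ 0.5315 -0.2093  0.0987] yaw -27.16 z [ 0.0028 -0.0023 -1.    ] F [-7.76  3.36 22.08] T [0.633 1.245 0.245] open 0.0055 q6 -0.031
scene13 [(0.063, [-0.0011, -0.0015], np.float64(22.6)), (0.065, [0.0004, -0.001], np.float64(22.2)), (0.068, [0.0028, 0.0003], np.float64(22.8))]
side13 [(0.063, [0.0014, 0.0011], np.float64(18.1)), (0.065, [0.0003, 0.0003], np.float64(18.1)), (0.068, [-0.0014, -0.001], np.float64(18.7))]
```

The hard stop in z (stiffness jumps) suggests the flange is on the rim. A sideways load of about 8 N has built up along -tool x, so I'll relieve that to let the flange sit flat, then recheck.

>>> {"op": "step_arm", "data": {
  "increments": "-0.03 0 0 0 0 0;-0.03 0 0 0 0 0;0 0 0 0 0 0;0 0 0 0 0 0;0 0 0 0 0 0;0 0 0 0 0 0"
}}

```text
t: 13.9
tool_pos: [0.5314, -0.2093, 0.0988]
tool_rot: [3.051, -0.737, 0.011]
contact_force: [-3.4, 1.8, 19.5]
opening: 0.0056
```

```bash
python3 look.py 14 side scene wrist;python3 -c "
import cv2,numpy as np
a=cv2.imread('pics/scene14.png')[185:230,150:210];b=cv2.imread('pics/side14.png')[325:370,386:446]
cv2.imwrite('pics/c14.png',np.hstack([np.clip(cv2.resize(i,(400,300),interpolation=2)*1.8,0,255) for i in(a,b)]))"; sed -i s/13\"/14\"/g fl.py; python3 fl.py
```

```text
t 13.9 pos [ 0.5314 -0.2093  0.0988] yaw -27.17 z [ 0.0062 -0.0038 -1.    ] F [-3.37  1.78 19.48] T [0.217 0.445 0.251] open 0.0056 q6 -0.031
scene14 [(0.063, [-0.0011, -0.0019], np.float64(21.1)), (0.065, [0.0004, -0.0011], np.float64(21.4)), (0.068, [0.0027, 0.0002], np.float64(21.7))]
side14 [(0.063, [0.0009, 0.0009], np.float64(18.8)), (0.065, [0.0002, 0.0002], np.float64(18.6)), (0.068, [-0.0021, -0.0011], np.float64(19.7))][ WARN:0@0.054] global loadsave.cpp:1063 imwrite_ Unsupported depth image for selected encoder is fallbacked to CV_8U.
```

View pics/c14.png

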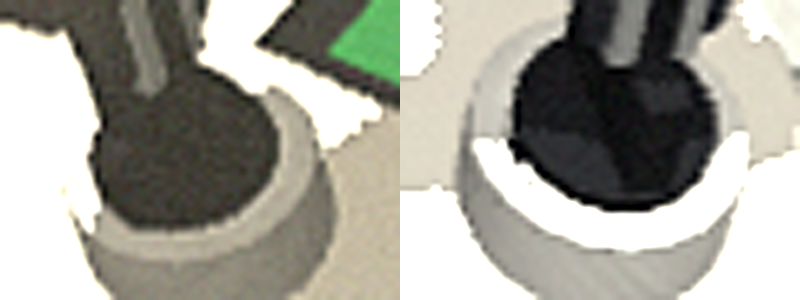

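>>> {"op": "step_arm", "data": {
  "increments": "0 0 0.02 0 -0.05 0;0 0 0.02 0 0 0;0 0 0 0 0 0;0 0 0 0 0 0;0 0 0 0 0 0;0 0 0 0 0 0"
}}

```text
t: 14.55
tool_pos: [0.5313, -0.2093, 0.0987]
tool_rot: [3.053, -0.737, 0.003]
contact_force: [-5.2, 1.6, 24.2]
opening: 0.0057
```

```bash
python3 look.py 15
```

```text
t 14.55 pos [ 0.5313 -0.2093  0.0987] yaw -27.16 z [ 0.0013 -0.0015 -1.    ] F [-5.2   1.64 24.18] T [0.459 0.95  0.188] open 0.0057 q6 -0.031
```

Under 24 N the TCP stays at z = 0.0987 and the tilt is 0.1°. A small extra turn will confirm the rotation stop.

>>> {"op": "step_arm", "data": {
  "increments": "0 0 0 0 0 0.3;0 0 0 0 0 0;0 0 0 0 0 0;0 0 0 0 0 0;0 0 0 0 0 0"
}}

```text
t: 14.97
tool_pos: [0.5314, -0.2093, 0.0987]
tool_rot: [3.041, -0.783, 0.003]
contact_force: [-5.4, 1.7, 23.4]
opening: 0.0053
```

```bash
python3 look.py 16 side scene wrist
```

```text
t 14.97 pos [ 0.5314 -0.2093  0.0987] yaw -28.87 z [ 0.0016 -0.0016 -1.    ] F [-5.45  1.7  23.39] T [0.512 0.894 0.311] open 0.0053 q6 -0.001
```

```bash
python3 -c "
import cv2,numpy as np
a=cv2.imread('pics/wrist12.png')[200:350,240:400];b=cv2.imread('pics/wrist16.png')[200:350,240:400];c=cv2.imread('pics/wrist3.png')[200:350,240:400]
cv2.imwrite('pics/c16.png',np.hstack([np.clip(cv2.resize(i,(266,250),interpolation=2)*3.0,0,255).astype(np.uint8) for i in(c,a,b)]))"
```

```text
(no output)
```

View pics/c16.png

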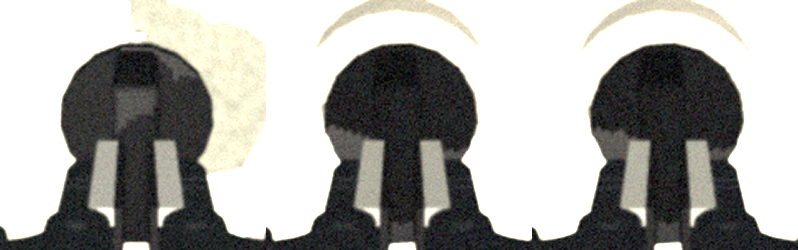

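```bash
python3 -c "
from station import ctrl
print(ctrl.finish_job()); o=ctrl.get_obs(); print(o['t'],o['tool_pos'],o['contact_force'])"
```

```text
the job is handed in; nothing more can be done
None
the job is handed in; nothing more can be done
```

I fitted the black wing-grip cap into the collar and handed the job in at about 15 s, with the gripper still holding the wing, turned and pressed down.

**Last checks:**
- **Pressed home:** the tool tip stayed at z = 0.0987 m while the push rose to about 23 N, well above the roughly 9 N spring. That fits the flange resting on the rim.
- **Turned:** the tool turned about 98° from the notch position. The resisting torque rose from about 0 to 0.3 N·m past roughly 90°, so the pins look to be at the stop. The wing may have yielded a few degrees in the pads.
- **Tilt:** about 0.1°.

**What disagreed:**
- **Collar fit:** one automatic fit of the collar in a wrist image failed, so I relied on the scene and side views there.
- **Cap height:** the camera fits could not fix the seated height to better than about 2 mm, and at face value put the cap 1–2 mm above fully home. That it is flush rests on the rigid stop in z and the force.
- **Side load:** about 5.5 N remained when I handed in.
- **Bystanders:** I kept clear of the other objects but took no final picture to confirm they had not moved.

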